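# Proof-load a bisque tile and hold the load

## Task

Proof-load the bisque tile that lies in the drawer of the bench tester: push the open specimen drawer fully home until it snaps into its detent, and only then press the red lever handle down until the needle of the dial stands in the green band. Finish while still holding the lever down with the needle in the green; never let the needle reach the red part of the scale, where the tile would crack, and leave the cup, the calipers and the stack of tiles alone.

Things in the scene. Friction and masses are not known exactly. Their poses are not given: they have to be found in the camera images.
- tester: bench tester for tiles, a dark green-blue C-shaped cast frame about 260 x 140 mm in plan and 345 mm high, bolted to the table. Origin on the table under its vertical loading spindle; x points from its front to its rear column (away from the robot), y to its left, z up. Its head begins 36 mm in front of the origin, above the drawer, and is 70 mm wide
- drawer_front (a point): middle of the front face of the aluminium specimen drawer, 31 mm above the table; moves with the drawer, and is 119 mm in front of the tester's origin when the drawer is home. The front plate is 138 mm wide and reaches from 15 to 65 mm above the table, but only to 47 mm in the 40 mm wide finger notch in its middle
- drawer (a joint): how far the drawer stands open along the tester's -x, m: 0 = home, its front plate against the rails. It slides easily (about 1 N); over the last 11 mm a spring ball first resists with about 9 N, then from 5 mm on snaps it home and keeps it there (left at 5 to 11 mm, it is pushed out again). The tile is fixed in the drawer, centred under the loading nose only when home
- lever_grip (a point): middle of the lever's red handle, on its axis: a straight round bar 26 mm thick and 110 mm long in line with the arm, free end towards the robot. It swings in an upright plane parallel to the tester's x axis, 130 mm to the left of the drawer's middle, with nothing under it. At rest it slopes 0.35 rad up towards the free end and this point is 244 mm above the table
- lever_hinge (a point): point on the lever's pivot in the plane of the lever, 175 mm above the table; the middle of the handle goes round it at 200 mm radius, down as the lever is pressed. The pivot runs along the tester's y
- lever (a joint): angle by which the lever is pressed down, rad: 0 = up at rest, stop at 0.80; the handle is level at 0.35. A spring always drives it back to 0 (about 3 N at the handle). With the drawer home the nose meets the tile at about 0.3, the needle enters the green at about 0.53, is in its middle at about 0.575, leaves it at 0.62 and reaches the red at about 0.68
- needle (a joint): angle of the needle of the load dial, rad, clockwise from 0 at the left end of the scale; 0 until the nose bears on the tile, then 0.03 rad per newton of load. Green band from 1.50 (50 N, pointing straight up the dial) to 2.10 (70 N), red from 2.55 (85 N). Mid-green takes about 13 N downward at the middle of the lever's handle
- dial_centre (a point): centre of the white dial face (104 mm across) above the tester's head; it faces the robot, leans back to look partly upwards, and sinks with the loading spindle, by 30 mm for each rad of the lever
- tile_stack: bystander: stack of four loose terracotta-coloured tiles, 110 x 54 x 32 mm, origin under its middle
- calipers: bystander: steel calipers lying flat, 124 x 72 x 12 mm, origin under their middle
- bisque_cup: bystander: white cup, 68 mm across, 76 mm high, origin under its middle
- side_panel: obstacle, never moves: upright wooden board to the left of the tester, 19 mm thick (y), 360 mm deep (x, from 0.59 to 0.95 m), rising from the table to 0.8 m above it. Origin in its middle, on the floor 850 mm below the table top

How it is judged:
By the outcome, as a careful person would: the job done as asked, in the order asked, and still so for the second after the job is handed in, while the arm keeps its last pose, push and grip.
It also fails if it takes over 51 s, if anything falls off the work surface, if the arm or the gripper's body presses on something with over 40 N, if the wrist force passes 120 N, or if a joint passes its speed limit or range.

## Robot

A 6-joint arm with a two-finger parallel gripper is mounted at the origin on a cart in front of the work surface, level with it; the furniture and walls round the work are solid. World frame = base frame: x ahead of the robot, y to its left, z up, the work surface at z = 0. Lengths are in m, angles in rad, forces in N, time in s.
With the tool pointing down it reaches from about 0.4 to 0.825 m from the base axis. Payload 7 kg.
Tool frame: the origin (TCP) lies on the centre line of the jaws, within the pads' length; the fingertips stand 22 mm ahead of it and the grasp point (between the pads) lies 3 mm ahead of it (arm.tcp_to_tips is the distance from the TCP to the fingertips, in m); z points along the fingers, y is the line along which they close (so a half turn about z gives the same grasp; the last joint's range is limited). The gripper opens to 88 mm and grips with 3 to 60 N. Pads are 19 mm wide; open, the fingers measure 130 mm over their backs; the gripper's body (78 mm by 193 mm) begins 47 mm behind the grasp point.
Start: joints at [1.487, 0.359, 0.012, 0, -1.224, -0.288], TCP at [0.245, 0.629, 0.249] pointing down, gripper open.
Joint ranges: [-3.07, 3.07], [-1.43, 2.12], [-1.02, 1.25], [-3.03, 1.67], [-3.05, -0], [-3.03, 3.03]. Speed limits (rad/s): [2.39, 2.39, 3.01, 3.14, 3.14, 3.14].

## Interface

Orientations are given as [roll, pitch, yaw] about the fixed x, y, z axes, in that order (R = Rz(yaw) Ry(pitch) Rx(roll)).
In Python, from station import arm gives the robot as it stands.
- The arm moves only by the tool jog_arm, never from a script. Its argument "targets" is a list of rows, each an object of numbers: "dx", "dy", "dz": the shift along the tool's x, y, z in mm; "rx", "ry", "rz": the turn, a rotation vector about the tool's x, y, z in rad; "gripper": the closure, from 0 (fully open) to 1 (shut). In form: [{"dx": .., "dy": .., "dz": .., "rx": .., "ry": .., "rz": .., "gripper": ..}, ...]. A call has exactly 8 rows; each row is the pose to reach, as a shift and turn from the pose commanded when the call began, along the tool's axes at that moment; what a row does not reach only later rows make up. A row lasts 1/12 s, in which the tool goes at most 41.7 mm and 7.16 degrees, less where a joint would pass 70% of its speed; a pose out of reach is approached as far as the arm can. A call with a gripper value outside its range is refused whole. The fingers move at their own pace and stop on an object; "force" is the grip in N (left out, the last holds). Time passes only in rows, so rows that repeat a pose let the fingers close, or fill a call up. It gives the time, the measured TCP pose, the force, the opening and the grip force at its end, in the units of the state.
- arm.get_state(): the state, without advancing time (a new reading comes with each control period).
- arm.grab_frame(name): name is "scene" or "top" or "wrist"; returns a dict with "frame" (384x512x3 uint8, red, green, blue), "z_map" (384x512 float32, m along the optical axis (not along the pixel's ray), 0 where there is no reading), "fx", "fy", "cx", "cy" (pixels), "view" (4x4, takes a point from world to camera coordinates). Camera axes: x right, y down, z forward; pixel columns grow to the right and rows downward; lengths in m; the calibration is good to about 2 mm. The wrist camera is an equidistant fisheye: a pixel r from the principal point sees the ray r / f radians off the axis. A picture is of the moment at which its call begins.
- arm.job_done(): hands the job in; it is judged then, once.
The state is a dict: "t": time; "q": joint angles; "qd": joint speeds; "joint_efforts": joint torques, N m; "eef_pos": TCP position; "ee_rot": TCP orientation; "force": force on the tool from outside, world axes, zero at the start; "moment": the same for the moment, N m; "width": finger opening in m; "gripper_force": force on a finger pad.
Only numpy, scipy, OpenCV 4.12 (cv2) and the standard library are available. Lean on these libraries where they do the work, as an engineer would, in place of code of your own. Each camera call takes 0.05 s, during which the arm holds its last target. There are 200 camera calls.

## Working session

There is one attempt and no reset: what is moved stays moved. The work goes in short steps, Python scripts to look and compute and a tool call to move; the robot and the scene stay as the last step left them, time stands still between calls to the robot, and variables do not carry over. Pictures are saved under pics/ and viewed, at most 10 in all, crops included, and the job is handed in when it is done.

Besides the shell and the picture viewer there is one more tool, called after "Call:" in YAML: its name, and indented under it one key for each argument. jog_arm: Moves the arm, as the interface text tells. Its arguments: {"type":"object","properties":{"targets":{"type":"array","items":{"type":"object","properties":{"dx":{"type":"number"},"dy":{"type":"number"},"dz":{"type":"number"},"rx":{"type":"number"},"ry":{"type":"number"},"rz":{"type":"number"},"gripper":{"type":"number"}}}},"force":{"type":"number"}},"required":["targets"]}

```bash
ls; mkdir -p pics; cat > h.py <<'E'
import numpy as np, cv2
from station import arm
def shot(n,f):
    d=arm.grab_frame(n); cv2.imwrite(f,d["frame"][:,:,::-1]); np.savez(f+".npz",**d); return d
def pt(d,u,v):
    z=float(d["z_map"][int(v),int(u)]); c=np.array([(u-d["cx"])/d["fx"]*z,(v-d["cy"])/d["fy"]*z,z,1])
    return (np.linalg.inv(d["view"])@c)[:3]
E
python3 - <<'E'
from h import *
a=shot("scene","pics/s.png");b=shot("top","pics/t.png")
print(arm.get_state())
cv2.imwrite("pics/a.png",cv2.resize(cv2.hconcat([cv2.imread("pics/s.png"),cv2.imread("pics/t.png")]),(800,300)))
E
```

```text
pics
{'t': 0.1, 'q': array([ 1.48709969e+00,  3.59343488e-01,  1.11371180e-02, -2.68611977e-04,
       -1.22409852e+00, -2.88083668e-01]), 'qd': array([ 0.00069704, -0.00154069,  0.00287766, -0.00049647,  0.00109881,
        0.00082448]), 'joint_efforts': array([-1.54720350e-03, -5.84165025e+01,  2.93751901e+01,  7.01556891e+00,
        1.01771532e-02, -4.32561251e-05]), 'eef_pos': array([0.24510921, 0.6284906 , 0.24769948]), 'ee_rot': array([ 3.14007451e+00, -1.86523621e-04, -3.71871623e-01]), 'force': array([-0.16608076, -0.42139795, -0.30152738]), 'moment': array([-0.02127497,  0.04904567,  0.01562439]), 'gripper_force': 0.0, 'width': 0.08748244065920893}
```

View pics/s.png

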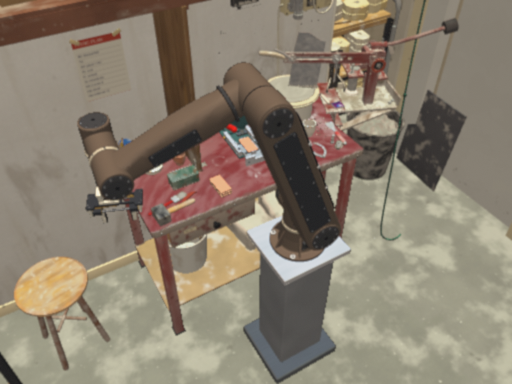

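View pics/t.png

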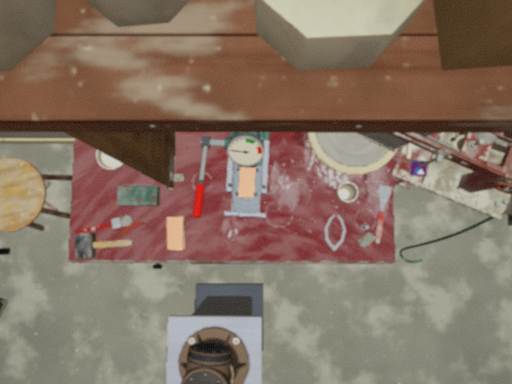

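The top view shows the dial at (245,150), the tile at (246,182), the drawer front plate at about row 213, and the red handle from (201,183) to (197,215). The side panel is at (165,150) and the tile stack at (176,233).

```bash
python3 - <<'E'
from h import *
b=dict(np.load("pics/t.png.npz"))
print(b["fx"],np.linalg.inv(b["view"])[:3,3])
for n,u,v in [("dial",245,150),("tile",246,182),("frontL",228,214),("frontR",264,214),("fM",246,214),("g1",201,185),("g2",197,213),("arm",204,155),("railL",229,180),("railR",264,180),("panel",172,160),("panel2",172,130),("stack",176,233),("cup",347,192),("cal",335,232)]: print(n,pt(b,u,v).round(3))
V,U=np.mgrid[0:384,0:512];z=b["z_map"]
P=np.stack([(U-b["cx"])/b["fx"]*z,(V-b["cy"])/b["fy"]*z,z,np.ones_like(z)],-1)@np.linalg.inv(b["view"]).T
f=b["frame"].astype(int)
m=(f[...,0]>170)&(f[...,1]<60)&(P[...,2]>.15)&(U>185)&(U<215)
q=P[m][:,:3];print("red",len(q),q.min(0),q.max(0),q.mean(0)); 
c=np.polyfit(q[:,0],q[:,1],1);print("dir",c)
# drawer front plate: top edge 65mm
m=(P[...,2]>.045)&(P[...,2]<.08)&(U>215)&(U<275)&(V>200)&(V<225)
q=P[m][:,:3];print("plate",len(q),q.min(0),q.max(0),q.mean(0))
for v in range(208,219): print(v,[tuple(P[v,u,[0,2]].round(3)) for u in (230,238,246,254,262)])
cv2.imwrite("pics/t2.png",cv2.resize(b["frame"][120:250,150:290,::-1],None,fx=4.5,fy=4.5,interpolation=cv2.INTER_CUBIC)[:600])
E
```

```text
407.2482695264455 [ 0.42830808 -0.14094934  1.42020079]
dial [ 0.662 -0.109  0.301]
tile [ 0.605 -0.106  0.045]
frontL [ 0.495 -0.046  0.056]
frontR [ 0.495 -0.167  0.066]
fM [ 0.496 -0.106  0.053]
g1 [0.571 0.022 0.235]
g2 [0.487 0.026 0.275]
arm [0.668 0.019 0.199]
railL [ 0.612 -0.047  0.04 ]
railR [ 0.611 -0.167  0.048]
panel [0.681 0.15  0.039]
panel2 [ 0.586 -0.012  0.813]
stack [0.431 0.13  0.036]
cup [ 0.576 -0.456  0.009]
cal [ 0.437 -0.413  0.002]
red 243 [ 0.42830808 -0.14094934  0.23320122] [0.57408403 0.04002697 1.42020079] [0.52371673 0.02570201 0.260782  ]
dir [0.03076305 0.00959089]
plate 138 [ 0.48592467 -0.17000938  0.04503104] [ 0.51938825 -0.03680228  0.07273783] [ 0.49587516 -0.10373195  0.06111171]
208 [(np.float64(0.519), np.float64(-0.002)), (np.float64(0.517), np.float64(0.028)), (np.float64(0.517), np.float64(0.027)), (np.float64(0.518), np.float64(0.022)), (np.float64(0.519), np.float64(0.002))]
209 [(np.float64(0.516), np.float64(-0.003)), (np.float64(0.514), np.float64(0.024)), (np.float64(0.514), np.float64(0.021)), (np.float64(0.514), np.float64(0.026))
[... 1189 characters left out ...]
9)), (np.float64(0.492), np.float64(0.063)), (np.float64(0.492), np.float64(0.064))]
216 [(np.float64(0.491), np.float64(-0.009)), (np.float64(0.491), np.float64(0.003)), (np.float64(0.49), np.float64(0.025)), (np.float64(0.489), np.float64(0.059)), (np.float64(0.488), np.float64(0.072))]
217 [(np.float64(0.488), np.float64(-0.005)), (np.float64(0.488), np.float64(0.002)), (np.float64(0.488), np.float64(-0.001)), (np.float64(0.488), np.float64(0.002)), (np.float64(0.486), np.float64(0.043))]
218 [(np.float64(0.484), np.float64(0.002)), (np.float64(0.484), np.float64(-0.003)), (np.float64(0.484), np.float64(0.0)), (np.float64(0.484), np.float64(0.001)), (np.float64(0.484), np.float64(0.007))]
```

View pics/t2.png

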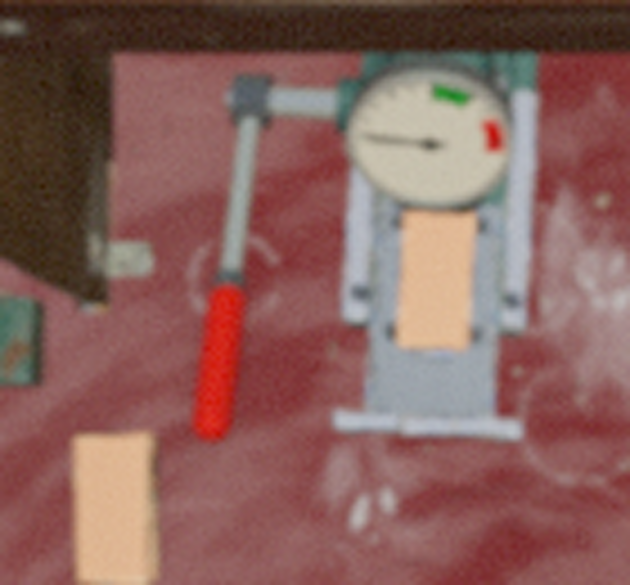

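The dial needle sits at rest on the left, the drawer stands about 75 mm open, and the lever lies nearly parallel to x. I'll get the tester's yaw and the panel face, and move towards the front of the drawer with the jaws shut.

```bash
cat >> h.py <<'E'
from scipy.spatial.transform import Rotation as R
def rel(pos,yaw,roll=np.pi,pitch=0):
    s=arm.get_state(); A=R.from_euler("xyz",s["ee_rot"]); B=R.from_euler("xyz",[roll,pitch,yaw])
    print("t",round(s["t"],2),"pos",s["eef_pos"].round(4),"F",s["force"].round(1),"w",round(s["width"],3))
    print("d mm",(A.inv().apply(np.array(pos)-s["eef_pos"])*1e3).round(1),"rot",(A.inv()*B).as_rotvec().round(3))
E
python3 - <<'E'
from h import *
b=dict(np.load("pics/t.png.npz"))
V,U=np.mgrid[0:384,0:512];z=b["z_map"]
P=np.stack([(U-b["cx"])/b["fx"]*z,(V-b["cy"])/b["fy"]*z,z,np.ones_like(z)],-1)@np.linalg.inv(b["view"]).T
f=b["frame"].astype(int)
m=(f[...,0]>150)&(f[...,1]<60)&(P[...,2]>.2)&(P[...,2]<.31)&(U>185)&(U<215)
q=P[m][:,:3];print("red",len(q),q.min(0),q.max(0),np.median(q,0),np.polyfit(q[:,0],q[:,1],1),np.polyfit(q[:,0],q[:,2],1))
m=(P[...,2]>.055)&(P[...,2]<.075)&(U>215)&(U<275)&(V>209)&(V<218)
q=P[m][:,:3];print("plate",len(q),np.polyfit(q[:,1],q[:,0],1),q.mean(0))
for v in (140,160,175): print(v,[P[v,u,:3].round(3).tolist() for u in (120,150,165)])
rel([.43,-.115,.25],-.04)
E
```

```text
red 268 [0.47610414 0.01215467 0.23320122] [0.57408403 0.04002697 0.27477703] [0.52256051 0.02514715 0.25667498] [-0.05420633  0.0538055 ] [-0.3336774   0.43049327]
plate 109 [0.05137757 0.50141047] [ 0.49603847 -0.10455925  0.06438893]
140 [[0.628, 0.152, 0.565], [0.684, 0.152, 0.324], [0.726, 0.152, 0.145]]
160 [[0.428, -0.141, 1.42], [0.63, 0.152, 0.316], [0.663, 0.151, 0.138]]
175 [[0.634, 0.341, -0.0], [0.592, 0.157, 0.292], [0.616, 0.153, 0.128]]
t 0.1 pos [0.2451 0.6285 0.2477] F [-0.2 -0.4 -0.3] w 0.087
d mm [442.4 625.5  -1.3] rot [ 0.002  0.    -0.332]
```

Call:
jog_arm:
  targets:
    - {"dx": 22,"dy": 31,"rz": -0.11,"gripper": 1}
    - {"dx": 45,"dy": 63,"rz": -0.22,"gripper": 1}
    - {"dx": 68,"dy": 96,"rz": -0.34,"gripper": 1}
    - {"dx": 92,"dy": 130,"rz": -0.345,"gripper": 1}
    - {"dx": 116,"dy": 164,"rz": -0.345,"gripper": 1}
    - {"dx": 140,"dy": 198,"rz": -0.345,"gripper": 1}
    - {"dx": 164,"dy": 232,"rz": -0.345,"gripper": 1}
    - {"dx": 188,"dy": 266,"rz": -0.345,"gripper": 1}
  force: 15

```text
invalid input at $.targets[0]: expected keys dx, dy, dz, rx, ry, rz, gripper
```

```bash
python3 -c "
from h import *
rel([.43,-.115,.25],-.053);print(arm.get_state()['q'].round(2))"
```

```text
t 0.1 pos [0.2451 0.6285 0.2477] F [-0.2 -0.4 -0.3] w 0.087
d mm [442.4 625.5  -1.3] rot [ 0.002  0.    -0.319]
[ 1.49  0.36  0.01 -0.   -1.22 -0.29]
```

Call:
jog_arm:
  targets:
    - {"dx": 22,"dy": 31,"dz": 0,"rx": 0,"ry": 0,"rz": -0.11,"gripper": 1}
    - {"dx": 45,"dy": 63,"dz": 0,"rx": 0,"ry": 0,"rz": -0.22,"gripper": 1}
    - {"dx": 68,"dy": 96,"dz": 0,"rx": 0,"ry": 0,"rz": -0.32,"gripper": 1}
    - {"dx": 92,"dy": 130,"dz": 0,"rx": 0,"ry": 0,"rz": -0.32,"gripper": 1}
    - {"dx": 116,"dy": 164,"dz": 0,"rx": 0,"ry": 0,"rz": -0.32,"gripper": 1}
    - {"dx": 140,"dy": 198,"dz": 0,"rx": 0,"ry": 0,"rz": -0.32,"gripper": 1}
    - {"dx": 164,"dy": 232,"dz": 0,"rx": 0,"ry": 0,"rz": -0.32,"gripper": 1}
    - {"dx": 188,"dy": 266,"dz": 0,"rx": 0,"ry": 0,"rz": -0.32,"gripper": 1}
  force: 15

```text
t: 0.77
eef_pos: [0.3236, 0.3105, 0.2483]
ee_rot: [3.141, 0.0, -0.051]
force: [0.7, -0.7, 0.1]
width: 0.04
gripper_force: 0.0
```

```bash
python3 -c "
from h import *
rel([.43,-.115,.25],-.053);print(arm.get_state()['q'].round(2))"
```

```text
t 0.77 pos [0.3236 0.3105 0.2483] F [ 0.7 -0.7  0.1] w 0.04
d mm [128.1 419.5  -1.6] rot [0.    0.    0.002]
[ 1.21 -0.02 -0.46 -0.   -1.13  0.31]
```

Call:
jog_arm:
  targets:
    - {"dx": 11,"dy": 36,"dz": 0,"rx": 0,"ry": 0,"rz": 0,"gripper": 1}
    - {"dx": 23,"dy": 74,"dz": 0,"rx": 0,"ry": 0,"rz": 0,"gripper": 1}
    - {"dx": 35,"dy": 113,"dz": 0,"rx": 0,"ry": 0,"rz": 0,"gripper": 1}
    - {"dx": 47,"dy": 152,"dz": 0,"rx": 0,"ry": 0,"rz": 0,"gripper": 1}
    - {"dx": 59,"dy": 191,"dz": 0,"rx": 0,"ry": 0,"rz": 0,"gripper": 1}
    - {"dx": 71,"dy": 230,"dz": 0,"rx": 0,"ry": 0,"rz": 0,"gripper": 1}
    - {"dx": 83,"dy": 269,"dz": 0,"rx": 0,"ry": 0,"rz": 0,"gripper": 1}
    - {"dx": 94,"dy": 308,"dz": 0,"rx": 0,"ry": 0,"rz": 0,"gripper": 1}

```text
t: 1.43
eef_pos: [0.4015, -0.0017, 0.2488]
ee_rot: [-3.141, -0.001, -0.051]
force: [1.3, 0.6, 0.7]
width: 0.0006
gripper_force: 0.0
```

```bash
python3 -c "
from h import *
rel([.43,-.115,.12],-.053);print(arm.get_state()['q'].round(2))"
```

```text
t 1.43 pos [ 0.4015 -0.0017  0.2488] F [1.3 0.6 0.7] w 0.001
d mm [ 34.2 111.7 128.8] rot [-0.001 -0.001  0.002]
[ 0.49 -0.12 -0.54 -0.   -1.14  1.03]
```

Call:
jog_arm:
  targets:
    - {"dx": 11,"dy": 37,"dz": 0,"rx": 0,"ry": 0,"rz": 0,"gripper": 1}
    - {"dx": 22,"dy": 75,"dz": 10,"rx": 0,"ry": 0,"rz": 0,"gripper": 1}
    - {"dx": 33,"dy": 111,"dz": 25,"rx": 0,"ry": 0,"rz": 0,"gripper": 1}
    - {"dx": 33,"dy": 111,"dz": 65,"rx": 0,"ry": 0,"rz": 0,"gripper": 1}
    - {"dx": 33,"dy": 111,"dz": 105,"rx": 0,"ry": 0,"rz": 0,"gripper": 1}
    - {"dx": 33,"dy": 111,"dz": 145,"rx": 0,"ry": 0,"rz": 0,"gripper": 1}
    - {"dx": 33,"dy": 111,"dz": 180,"rx": 0,"ry": 0,"rz": 0,"gripper": 1}
    - {"dx": 33,"dy": 111,"dz": 204,"rx": 0,"ry": 0,"rz": 0,"gripper": 1}

```text
t: 2.1
eef_pos: [0.4269, -0.1128, 0.0417]
ee_rot: [3.141, 0.003, -0.053]
force: [-0.3, -0.1, -0.2]
width: 0.0002
gripper_force: 0.0
```

```bash
python3 - <<'E'
from h import *
rel([.48,-.118,.043],-.053);print(arm.get_state()['q'].round(2))
d=shot("top","pics/t3.png");cv2.imwrite("pics/t3c.png",cv2.resize(d["frame"][110:260,150:300,::-1],None,fx=4,fy=4,interpolation=cv2.INTER_CUBIC))
E
```

```text
t 2.1 pos [ 0.4269 -0.1128  0.0417] F [-0.3 -0.1 -0.2] w 0.0
d mm [53.3  2.3 -1.5] rot [ 0.     0.003 -0.   ]
[ 0.19  0.24 -0.74 -0.   -0.59  1.33]
```

View pics/t3c.png

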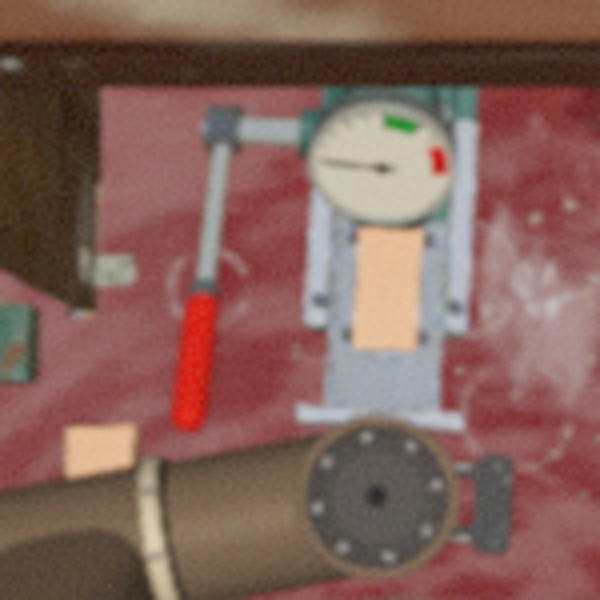

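The drawer and lever are untouched. The forearm comes in from the left at crop (200,490), near the handle end at (190,425). Before pushing I'll check the forearm's height over the handle, whose end is at about z 0.28.

```bash
python3 - <<'E'
from h import *
d=dict(np.load("pics/t3.png.npz"))
for cu,cv in [(375,495),(490,500),(300,470),(220,500),(150,480),(150,530),(60,510)]: print(cu,cv,pt(d,150+cu/4,110+cv/4).round(3))
E
```

```text
375 495 [ 0.429 -0.112  0.465]
490 500 [ 0.426 -0.192  0.128]
300 470 [ 0.444 -0.067  0.458]
220 500 [ 0.426 -0.018  0.441]
150 480 [0.438 0.024 0.436]
150 530 [0.408 0.021 0.451]
60 510 [0.42  0.078 0.437]
```

Call:
jog_arm:
  targets:
    - {"dx": 18,"dy": 0,"dz": -1,"rx": 0,"ry": 0,"rz": 0,"gripper": 1}
    - {"dx": 36,"dy": 0,"dz": -1,"rx": 0,"ry": 0,"rz": 0,"gripper": 1}
    - {"dx": 48,"dy": 0,"dz": -1,"rx": 0,"ry": 0,"rz": 0,"gripper": 1}
    - {"dx": 58,"dy": 0,"dz": -1,"rx": 0,"ry": 0,"rz": 0,"gripper": 1}
    - {"dx": 68,"dy": 0,"dz": -1,"rx": 0,"ry": 0,"rz": 0,"gripper": 1}
    - {"dx": 80,"dy": 0,"dz": -1,"rx": 0,"ry": 0,"rz": 0,"gripper": 1}
    - {"dx": 92,"dy": 0,"dz": -1,"rx": 0,"ry": 0,"rz": 0,"gripper": 1}
    - {"dx": 100,"dy": 0,"dz": -1,"rx": 0,"ry": 0,"rz": 0,"gripper": 1}

```text
t: 2.82
eef_pos: [0.5297, -0.1174, 0.0461]
ee_rot: [-3.142, -0.0, -0.052]
force: [-0.7, 2.1, 1.3]
width: 0.0005
gripper_force: 0.6
```

Call:
jog_arm:
  targets:
    - {"dx": 2,"dy": 0,"dz": 0,"rx": 0,"ry": 0,"rz": 0,"gripper": 1}
    - {"dx": 4,"dy": 0,"dz": 0,"rx": 0,"ry": 0,"rz": 0,"gripper": 1}
    - {"dx": 6,"dy": 0,"dz": 0,"rx": 0,"ry": 0,"rz": 0,"gripper": 1}
    - {"dx": 8,"dy": 0,"dz": 0,"rx": 0,"ry": 0,"rz": 0,"gripper": 1}
    - {"dx": 10,"dy": 0,"dz": 0,"rx": 0,"ry": 0,"rz": 0,"gripper": 1}
    - {"dx": 12,"dy": 0,"dz": 0,"rx": 0,"ry": 0,"rz": 0,"gripper": 1}
    - {"dx": 14,"dy": 0,"dz": 0,"rx": 0,"ry": 0,"rz": 0,"gripper": 1}
    - {"dx": 16,"dy": 0,"dz": 0,"rx": 0,"ry": 0,"rz": 0,"gripper": 1}

```text
t: 3.48
eef_pos: [0.542, -0.1184, 0.0451]
ee_rot: [3.141, 0.004, -0.053]
force: [-4.1, 0.6, 0.0]
width: 0.0005
gripper_force: 2.2
```

Call:
jog_arm:
  targets:
    - {"dx": 1,"dy": 0,"dz": 0,"rx": 0,"ry": 0,"rz": 0,"gripper": 1}
    - {"dx": 2,"dy": 0,"dz": 0,"rx": 0,"ry": 0,"rz": 0,"gripper": 1}
    - {"dx": 3,"dy": 0,"dz": 0,"rx": 0,"ry": 0,"rz": 0,"gripper": 1}
    - {"dx": 4,"dy": 0,"dz": 0,"rx": 0,"ry": 0,"rz": 0,"gripper": 1}
    - {"dx": 5,"dy": 0,"dz": 0,"rx": 0,"ry": 0,"rz": 0,"gripper": 1}
    - {"dx": 6,"dy": 0,"dz": 0,"rx": 0,"ry": 0,"rz": 0,"gripper": 1}
    - {"dx": 7,"dy": 0,"dz": 0,"rx": 0,"ry": 0,"rz": 0,"gripper": 1}
    - {"dx": 8,"dy": 0,"dz": 0,"rx": 0,"ry": 0,"rz": 0,"gripper": 1}

```text
t: 4.15
eef_pos: [0.5456, -0.1188, 0.0447]
ee_rot: [3.141, 0.012, -0.054]
force: [-25.7, 7.0, 19.0]
width: 0.0005
gripper_force: 12.8
```

```bash
python3 - <<'E'
from h import *
rel([.48,-.118,.043],-.053)
d=shot("top","pics/t4.png");cv2.imwrite("pics/t4c.png",cv2.resize(d["frame"][110:260,150:300,::-1],None,fx=4,fy=4,interpolation=cv2.INTER_CUBIC))
E
```

```text
t 4.15 pos [ 0.5456 -0.1188  0.0447] F [-25.7   7.   19. ] w 0.001
d mm [-65.6   2.7   2.5] rot [ 0.     0.012 -0.001]
```

View pics/t4c.png

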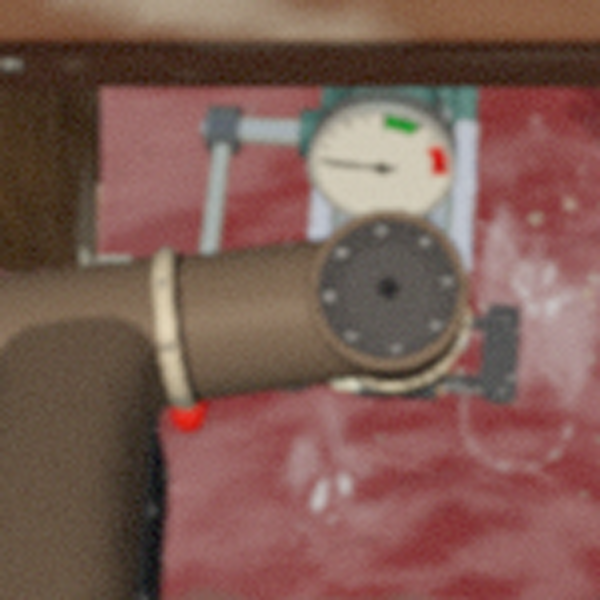

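The arm hides the drawer front, and 26 N suggests it is against the stop. I'll back off and check how far in it sits.

Call:
jog_arm:
  targets:
    - {"dx": -10,"dy": 0,"dz": -2,"rx": 0,"ry": 0,"rz": 0,"gripper": 1}
    - {"dx": -30,"dy": 0,"dz": -2,"rx": 0,"ry": 0,"rz": 0,"gripper": 1}
    - {"dx": -60,"dy": 0,"dz": -2,"rx": 0,"ry": 0,"rz": 0,"gripper": 1}
    - {"dx": -90,"dy": 0,"dz": -2,"rx": 0,"ry": 0,"rz": 0,"gripper": 1}
    - {"dx": -110,"dy": 0,"dz": -2,"rx": 0,"ry": 0,"rz": 0,"gripper": 1}
    - {"dx": -120,"dy": 0,"dz": -2,"rx": 0,"ry": 0,"rz": 0,"gripper": 1}
    - {"dx": -120,"dy": 0,"dz": -2,"rx": 0,"ry": 0,"rz": 0,"gripper": 1}
    - {"dx": -120,"dy": 0,"dz": -2,"rx": 0,"ry": 0,"rz": 0,"gripper": 1}

```text
t: 4.87
eef_pos: [0.4344, -0.1123, 0.0483]
ee_rot: [-3.141, -0.003, -0.051]
force: [0.5, 1.0, 0.8]
width: 0.0005
gripper_force: 0.0
```

```bash
python3 - <<'E'
from h import *
rel([.48,-.118,.043],-.053)
d=shot("top","pics/t5.png");cv2.imwrite("pics/t5c.png",cv2.resize(d["frame"][110:230,180:300,::-1],None,fx=5,fy=5,interpolation=cv2.INTER_CUBIC))
V,U=np.mgrid[0:384,0:512];z=d["z_map"]
P=np.stack([(U-d["cx"])/d["fx"]*z,(V-d["cy"])/d["fy"]*z,z,np.ones_like(z)],-1)@np.linalg.inv(d["view"]).T
for v in range(184,204):print(v,[P[v,u,[0,2]].round(3).tolist() for u in (229,238,246,255,263)])
E
```

```text
t 4.87 pos [ 0.4344 -0.1123  0.0483] F [0.5 1.  0.8] w 0.0
d mm [45.8  3.4  5.5] rot [-0.    -0.003  0.002]
184 [[0.597, 0.048], [0.6, 0.025], [0.601, 0.019], [0.601, 0.023], [0.598, 0.046]]
185 [[0.594, 0.047], [0.597, 0.025], [0.597, 0.024], [0.598, 0.02], [0.594, 0.051]]
186 [[0.591, 0.047], [0.593, 0.029], [0.594, 0.022], [0.594, 0.02], [0.59, 0.053]]
187 [[0.587, 0.045], [0.59, 0.021], [0.59, 0.023], [0.59, 0.028], [0.587, 0.051]]
188 [[0.584, 0.044], [0.587, 0.023], [0.587, 0.023], [0.587, 0.022], [0.585, 0.044]]
189 [[0.581, 0.044], [0.583, 0.023], [0.583, 0.024], [0.583, 0.027], [0.581, 0.044]]
190 [[0.578, 0.041], [0.579, 0.029], [0.58, 0.021], [0.58, 0.025], [0.577, 0.048]]
191 [[0.572, 0.064], [0.572, 0.066], [0.576, 0.026], [0.576, 0.024], [0.574, 0.048]]
192 [[0.568, 0.067], [0.568, 0.066], [0.57, 0.047], [0.569, 0.058], [0.571, 0.042]]
193 [[0.565, 0.063], [0.565, 0.069], [0.567, 0.043], [0.565, 0.063], [0.565, 0.066]]
194 [[0.562, 0.061], [0.562, 0.06], [0.563, 0.049], [0.562, 0.068], [0.562, 0.066]]
195 [[0.56, 0.047], [0.56, 0.043], [0.56, 0.047], [0.558, 0.071], [0.559, 0.063]]
196 [[0.428, 1.42], [0.561, -0.0], [0.559, 0.025], [0.558, 0.037], [0.556, 0.058]]
197 [[0.558, -0.002], [0.558, -0.007], [0.558, -0.004], [0.557, 0.003], [0.554, 0.045]]
198 [[0.553, 0.006], [0.554, 0.003], [0.555, -0.008], [0.554, 0.001], [0.554, 0.0]]
199 [[0.551, -0.005], [0.551, -0.008], [0.551, -0.005], [0.551, -0.002], [0.551, 0.0]]
200 [[0.547, -0.003], [0.547, 0.0], [0.547, 0.0], [0.547, -0.001], [0.547, 0.001]]
201 [[0.543, 0.008], [0.544, -0.002], [0.543, 0.001], [0.544, -0.002], [0.544, -0.003]]
202 [[0.539, 0.004], [0.54, 0.003], [0.54, 0.004], [0.54, -0.003], [0.54, 0.004]]
203 [[0.536, -0.001], [0.536, 0.0], [0.537, -0.001], [0.537, -0.003], [0.537, -0.002]]
```

View pics/t5c.png

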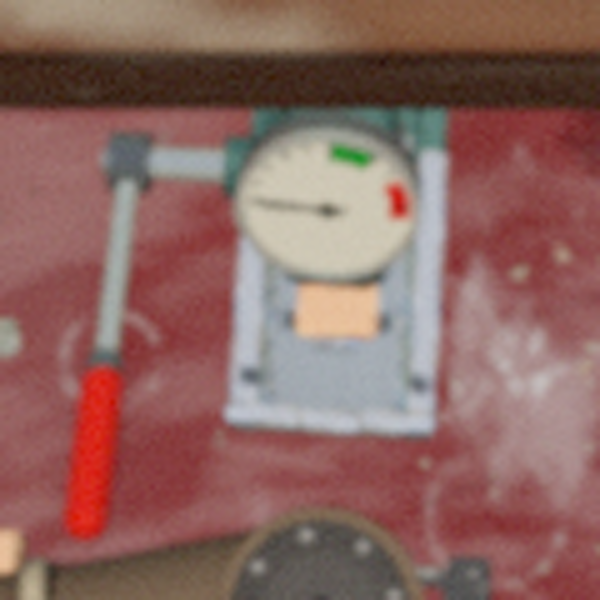

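The drawer plate is flush against both rails, with its face at x≈0.557, and it stayed there when released, so it has snapped home. The needle is still at 0. Next I'll rise and go above the lever handle.

Call:
jog_arm:
  targets:
    - {"dx": 0,"dy": 0,"dz": -30,"rx": 0,"ry": 0,"rz": 0,"gripper": 1}
    - {"dx": 0,"dy": 0,"dz": -66,"rx": 0,"ry": 0,"rz": 0,"gripper": 1}
    - {"dx": 0,"dy": 0,"dz": -104,"rx": 0,"ry": 0,"rz": 0,"gripper": 1}
    - {"dx": 0,"dy": 0,"dz": -142,"rx": 0,"ry": 0,"rz": 0,"gripper": 1}
    - {"dx": 0,"dy": 0,"dz": -180,"rx": 0,"ry": 0,"rz": 0,"gripper": 1}
    - {"dx": 0,"dy": 0,"dz": -218,"rx": 0,"ry": 0,"rz": 0,"gripper": 1}
    - {"dx": 0,"dy": 0,"dz": -254,"rx": 0,"ry": 0,"rz": 0,"gripper": 1}
    - {"dx": 0,"dy": 0,"dz": -276,"rx": 0,"ry": 0,"rz": 0,"gripper": 1}

```text
t: 5.58
eef_pos: [0.4351, -0.1128, 0.3285]
ee_rot: [3.142, -0.006, -0.052]
force: [1.2, -1.1, 0.3]
width: 0.0003
gripper_force: 0.0
```

```bash
python3 -c "
from h import *
rel([.521,.026,.31],-.053)"
```

```text
t 5.58 pos [ 0.4351 -0.1128  0.3285] F [ 1.2 -1.1  0.3] w 0.0
d mm [  78.5 -143.    19. ] rot [ 0.    -0.006  0.001]
```

Call:
jog_arm:
  targets:
    - {"dx": 14,"dy": -26,"dz": 0,"rx": 0,"ry": 0,"rz": 0,"gripper": 1}
    - {"dx": 30,"dy": -54,"dz": 0,"rx": 0,"ry": 0,"rz": 0,"gripper": 1}
    - {"dx": 46,"dy": -83,"dz": 0,"rx": 0,"ry": 0,"rz": 0,"gripper": 1}
    - {"dx": 62,"dy": -112,"dz": 5,"rx": 0,"ry": 0,"rz": 0,"gripper": 1}
    - {"dx": 73,"dy": -133,"dz": 12,"rx": 0,"ry": 0,"rz": 0,"gripper": 1}
    - {"dx": 78,"dy": -143,"dz": 18,"rx": 0,"ry": 0,"rz": 0,"gripper": 1}
    - {"dx": 78,"dy": -143,"dz": 18,"rx": 0,"ry": 0,"rz": 0,"gripper": 1}
    - {"dx": 78,"dy": -143,"dz": 18,"rx": 0,"ry": 0,"rz": 0,"gripper": 1}

```text
t: 6.25
eef_pos: [0.5187, 0.0265, 0.3049]
ee_rot: [3.141, 0.001, -0.051]
force: [1.0, -0.1, 0.3]
width: 0.0003
gripper_force: 0.0
```

```bash
python3 - <<'E'
from h import *
rel([.521,.026,.29],-.053)
d=shot("wrist","pics/w.png");e=shot("top","pics/t6.png")
cv2.imwrite("pics/wt.png",cv2.hconcat([cv2.resize(d["frame"][:,:,::-1],(400,300)),cv2.resize(e["frame"][110:230,160:320,::-1],(400,300))]))
E
```

```text
t 6.25 pos [0.5187 0.0265 0.3049] F [ 1.  -0.1  0.3] w 0.0
d mm [ 2.3  0.4 14.9] rot [0.001 0.001 0.002]
```

View pics/wt.png

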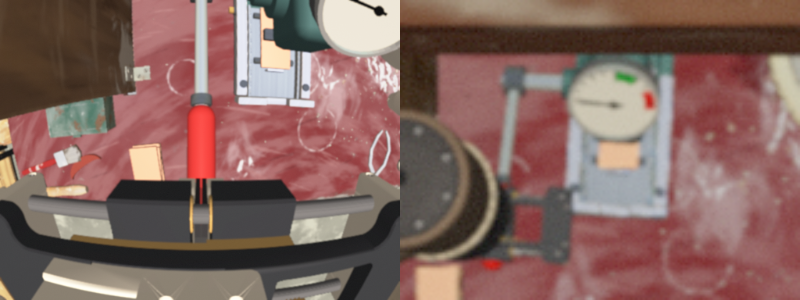

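The closed fingers are centred over the red handle (wrist image at (202,145)). The dial stays visible in the top view at (612,100), and the drawer is home. I'll press in stages.

Call:
jog_arm:
  targets:
    - {"dx": 2,"dy": 0,"dz": 12,"rx": 0,"ry": 0,"rz": 0,"gripper": 1}
    - {"dx": 2,"dy": 0,"dz": 22,"rx": 0,"ry": 0,"rz": 0,"gripper": 1}
    - {"dx": 2,"dy": 0,"dz": 32,"rx": 0,"ry": 0,"rz": 0,"gripper": 1}
    - {"dx": 2,"dy": 0,"dz": 44,"rx": 0,"ry": 0,"rz": 0,"gripper": 1}
    - {"dx": 2,"dy": 0,"dz": 58,"rx": 0,"ry": 0,"rz": 0,"gripper": 1}
    - {"dx": 2,"dy": 0,"dz": 72,"rx": 0,"ry": 0,"rz": 0,"gripper": 1}
    - {"dx": 2,"dy": 0,"dz": 86,"rx": 0,"ry": 0,"rz": 0,"gripper": 1}
    - {"dx": 2,"dy": 0,"dz": 96,"rx": 0,"ry": 0,"rz": 0,"gripper": 1}

```text
t: 7.02
eef_pos: [0.519, 0.0255, 0.2084]
ee_rot: [3.141, 0.002, -0.053]
force: [-5.4, 1.2, 5.8]
width: 0.0002
gripper_force: 3.0
```

Call:
jog_arm:
  targets:
    - {"dx": 0,"dy": 0,"dz": 3,"rx": 0,"ry": 0,"rz": 0,"gripper": 1}
    - {"dx": 0,"dy": 0,"dz": 6,"rx": 0,"ry": 0,"rz": 0,"gripper": 1}
    - {"dx": 0,"dy": 0,"dz": 9,"rx": 0,"ry": 0,"rz": 0,"gripper": 1}
    - {"dx": 0,"dy": 0,"dz": 12,"rx": 0,"ry": 0,"rz": 0,"gripper": 1}
    - {"dx": 0,"dy": 0,"dz": 15,"rx": 0,"ry": 0,"rz": 0,"gripper": 1}
    - {"dx": 0,"dy": 0,"dz": 18,"rx": 0,"ry": 0,"rz": 0,"gripper": 1}
    - {"dx": 0,"dy": 0,"dz": 20,"rx": 0,"ry": 0,"rz": 0,"gripper": 1}
    - {"dx": 0,"dy": 0,"dz": 20,"rx": 0,"ry": 0,"rz": 0,"gripper": 1}

```text
t: 7.68
eef_pos: [0.5194, 0.0255, 0.19]
ee_rot: [3.141, 0.001, -0.052]
force: [-6.2, 0.1, 9.4]
width: 0.0006
gripper_force: 4.9
```

```bash
python3 - <<'E'
from h import *
rel([.521,.026,.169],-.053)
e=shot("top","pics/t7.png")
cv2.imwrite("pics/t7c.png",cv2.resize(e["frame"][110:230,160:320,::-1],(800,600),interpolation=cv2.INTER_CUBIC))
E
```

```text
t 7.68 pos [0.5194 0.0255 0.19  ] F [-6.2  0.1  9.4] w 0.001
d mm [ 1.6 -0.6 21. ] rot [0.001 0.001 0.001]
```

View pics/t7c.png

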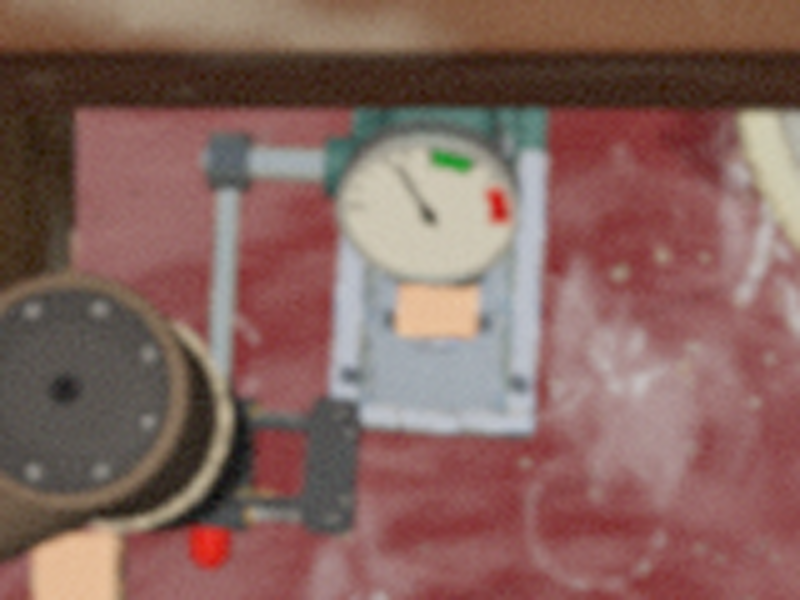

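The needle has reached about 1.0 rad at (405,185), with the drawer still home. It needs about 23 mm more.

Call:
jog_arm:
  targets:
    - {"dx": 0,"dy": 0,"dz": 4,"rx": 0,"ry": 0,"rz": 0,"gripper": 1}
    - {"dx": 0,"dy": 0,"dz": 8,"rx": 0,"ry": 0,"rz": 0,"gripper": 1}
    - {"dx": 0,"dy": 0,"dz": 12,"rx": 0,"ry": 0,"rz": 0,"gripper": 1}
    - {"dx": 0,"dy": 0,"dz": 15,"rx": 0,"ry": 0,"rz": 0,"gripper": 1}
    - {"dx": 0,"dy": 0,"dz": 18,"rx": 0,"ry": 0,"rz": 0,"gripper": 1}
    - {"dx": 0,"dy": 0,"dz": 20,"rx": 0,"ry": 0,"rz": 0,"gripper": 1}
    - {"dx": 0,"dy": 0,"dz": 22,"rx": 0,"ry": 0,"rz": 0,"gripper": 1}
    - {"dx": 0,"dy": 0,"dz": 22,"rx": 0,"ry": 0,"rz": 0,"gripper": 1}

```text
t: 8.4
eef_pos: [0.5212, 0.0255, 0.1693]
ee_rot: [3.141, -0.003, -0.051]
force: [-4.3, -3.1, 12.8]
width: 0.0001
gripper_force: 6.8
```

```bash
python3 - <<'E'
from h import *
rel([.521,.026,.169],-.053)
e=shot("top","pics/t8.png")
cv2.imwrite("pics/t8c.png",cv2.resize(e["frame"][110:230,160:320,::-1],(800,600),interpolation=cv2.INTER_CUBIC))
rel([.521,.026,.169],-.053)
E
```

```text
t 8.4 pos [0.5212 0.0255 0.1693] F [-4.3 -3.1 12.8] w 0.0
d mm [-0.2 -0.5  0.3] rot [ 0.001 -0.003  0.002]
t 8.45 pos [0.5212 0.0255 0.1694] F [-5.1 -2.2 13.2] w 0.001
d mm [-0.2 -0.5  0.4] rot [ 0.001 -0.003  0.002]
```

View pics/t8c.png

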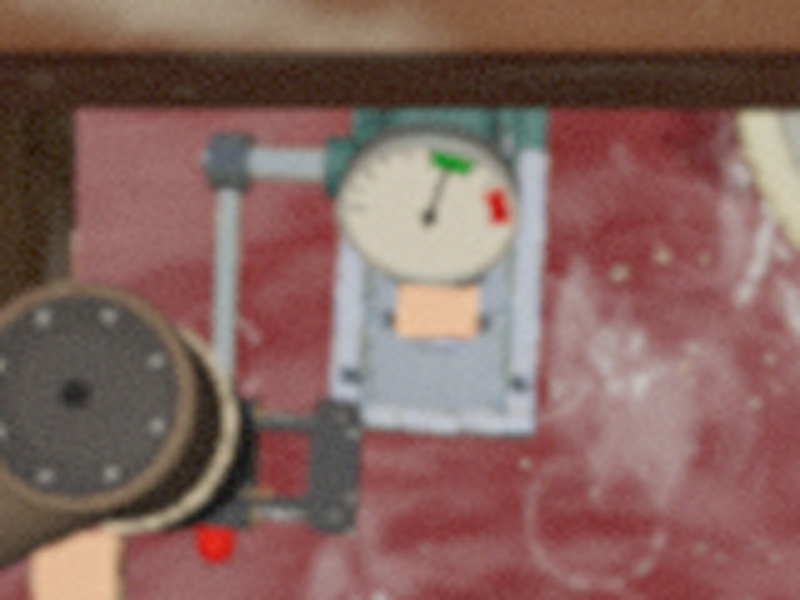

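The needle points into the middle of the green band at (445,170), with about 13 N on the handle. I'll hold briefly to confirm it is steady.

Call:
jog_arm:
  targets:
    - {"dx": 0,"dy": 0,"dz": 0,"rx": 0,"ry": 0,"rz": 0,"gripper": 1}
    - {"dx": 0,"dy": 0,"dz": 0,"rx": 0,"ry": 0,"rz": 0,"gripper": 1}
    - {"dx": 0,"dy": 0,"dz": 0,"rx": 0,"ry": 0,"rz": 0,"gripper": 1}
    - {"dx": 0,"dy": 0,"dz": 0,"rx": 0,"ry": 0,"rz": 0,"gripper": 1}
    - {"dx": 0,"dy": 0,"dz": 0,"rx": 0,"ry": 0,"rz": 0,"gripper": 1}
    - {"dx": 0,"dy": 0,"dz": 0,"rx": 0,"ry": 0,"rz": 0,"gripper": 1}
    - {"dx": 0,"dy": 0,"dz": 0,"rx": 0,"ry": 0,"rz": 0,"gripper": 1}
    - {"dx": 0,"dy": 0,"dz": 0,"rx": 0,"ry": 0,"rz": 0,"gripper": 1}

```text
t: 9.12
eef_pos: [0.5212, 0.0255, 0.1696]
ee_rot: [3.141, -0.003, -0.051]
force: [-5.4, -2.1, 13.6]
width: 0.0007
gripper_force: 6.8
```

```bash
python3 -c "
from h import *
print(arm.job_done())"
```

```text
the job is handed in; nothing more can be done
None
```

The drawer was pushed home into its detent first, then the lever was pressed until the needle stood mid-green, and I handed the job in with the arm still holding it there (about 13.6 N on the handle, 9.1 s on the robot's clock); the needle stayed well short of red in the pictures, and the cup, calipers and tile stack were left alone.

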